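# Hang the L-plate level on the load cell

## Robot

A 6-joint arm with a two-finger parallel gripper is mounted at the origin on the work surface. World frame = base frame: x ahead of the robot, y to its left, z up, the work surface at z = 0. Lengths are in m, angles in degrees, forces in N, time in s.
With the tool pointing down it reaches from about 0.4 to 0.825 m from the base axis. Payload 7 kg.
Tool frame: the origin (TCP) lies at the very end of the fingers, on their centre line; the grasp point (between the pads) lies 19 mm behind it; x points along the fingers, z is the direction in which the jaws open and shut, and the axes are right-handed (so a half turn about x gives the same grasp; the last joint's range is limited). The gripper opens to 88 mm and grips with 3 to 60 N. Pads are 19 mm wide; open, the fingers measure 130 mm over their backs; the gripper's body (78 mm by 193 mm) begins 47 mm behind the grasp point.
Start: joints at [90.361, 20.546, 0.682, 0, -70.136, -16.507], TCP at [0.188, 0.648, 0.227] pointing down, gripper open.
Joint ranges: [-176.03, 176.03], [-82.01, 121.73], [-58.28, 71.71], [-173.87, 95.51], [-174.79, -0.11], [-173.66, 173.66]. Speed limits (degrees/s): [136.94, 136.94, 172.46, 180, 180, 180].

## Interface

Orientations are given as [roll, pitch, yaw] about the fixed x, y, z axes, in that order (R = Rz(yaw) Ry(pitch) Rx(roll)).
In Python, from plant import * gives the robot as it stands.
- The arm moves only by the tool arm_command, never from a script. Its argument "commands" is one flat list of numbers, 5 for each row, row after row: the shift along the tool's x, y, z in mm, then the turn about the tool's x in degrees, then the opening in per cent of the stroke, from 0 (shut) to 100 (fully open). A call has 1 to 5 rows; each row shifts and turns the pose as measured when the row begins, along the tool's axes as they then stand; what a row does not reach is not made up. A row lasts 1/8 s, in which the tool goes at most 62.5 mm and 10.7 degrees, less where a joint would pass 70% of its speed; a pose out of reach is approached as far as the arm can. A call is refused whole if a number of a shift passes 62.5 or a number of a turn 10.7, either way. A call with a gripper value outside its range is refused whole. The fingers move at their own pace and stop on an object; the grip force is fixed at half the most. Time passes only in rows, so rows that do not move let the fingers close. It gives the time, the measured TCP pose, the force and the opening at its end, in the units of the state.
- get_obs(): the state, without advancing time (a new reading comes with each control period).
- snapshot(name): name is "scene" or "top" or "wrist"; returns a dict with "frame" (400x640x3 uint8, blue, green, red), "fov_y" (degrees; the focal length in pixels is half the picture's height over the tangent of half this angle, whatever the lens; pixels are square), "cx", "cy" (the principal point, pixels), "world_to_cam" (4x4, takes a point from world to camera coordinates). Camera axes: x right, y up, looking along -z (the intrinsics and any distortion apply to the point x, -y, -z); pixel columns grow to the right and rows downward; lengths in m; the calibration is good to about 2 mm. The wrist camera is an equidistant fisheye: a pixel r from the principal point sees the ray r / f radians off the axis. A picture is of the moment at which its call begins. There is no depth.
- close_job(): hands the job in, once; it reports no verdict.
The state is a dict: "clock": time; "joint_pos": joint angles; "qvel": joint speeds; "tau": joint torques, N m; "tool_pos": TCP position; "orientation": TCP orientation; "force": force on the tool from outside, world axes, zero at the start; "moment": the same for the moment, N m; "opening": finger opening in m.
Only numpy, scipy, OpenCV 4.12 (cv2) and the standard library are available. Lean on these libraries where they do the work, as an engineer would, in place of code of your own. Each camera call takes 0.05 s, during which the arm holds its last target. There are 200 camera calls.

## Task

Take the aluminium L-plate out of its pocket in the black divider bar and hang it on the steel pin of the load-cell stand, by the one hole of its row that lets it hang level, leg downwards and pushed on past the red band, then let go so that it hangs freely and still. The load cell is delicate: feel for the pin and never press on the stand, with the plate or the gripper, harder than 20 N. Leave everything else on the table where it stands.

Things in the scene. Friction and masses are not known exactly. Their poses are not given: they have to be found in the camera images.
- plate: Loose upright L-plate of solid aluminium, 10 mm thick throughout, 0.28 to 0.42 kg. Origin: under the middle of the leg's foot, mid-thickness; x through the thickness, y from the leg towards the bar's free end, z up. Leg: y -30 to +30 mm, z 0 to 106. Bar on top: y -30 to +120 mm, z 106 to 152. It starts with its foot in the divider's pocket.
- hole_row (a point): Centre of the middle one of the plate's five through holes, at y = 47, z = 120 mm. Holes: 15 mm diameter, along x, at y = -3, 22, 47, 72, 97 mm, all at z = 120 mm. One lies straight above the centre of mass (29 mm below); by a neighbouring hole the plate swings some 40 degrees. 24 mm of plain plate above the holes to grip.
- divider: Fixed black divider bar, 60 (x) x 200 (y) x 50 (z) mm, origin at the centre of its underside. A pocket in the middle of its top, 14 x 64 mm and 44 mm deep (floor at z = 6), holds the plate's leg with 2 mm free all round, axes alike. The plate must be drawn straight up, over 50 mm.
- stand: Fixed load-cell stand. Origin: centre of the underside of its 150 (x) x 160 (y) x 15 mm base plate. Post 26 mm square at x = +50 mm, 230 mm high. A clamp on it carries the cell, a block of 28 x 56 x 22 mm with its front face at x = 0, and in the middle of that face a level round steel pin, 10 mm thick, reaching to x = -80 mm. Red band on the pin at x = -61 to -58 mm.
- pin_nominal (a point): Nominal place of the pin's flat tip: x = -80, y = 0, z = 175 mm of the stand; axes as the stand's. Clamp and cell were set by hand, so the true pin lies up to 12 mm off this in y and up to 12 mm in z (x is true, the pin stays parallel to x and does not yield). No reading tells the offset: find it by touch or sight.
- weight_big: Stainless calibration weight with a knob, 42 mm across, 62 mm high, origin at the centre of its underside. Bystander, to be left alone.
- weight_small: Stainless calibration weight with a knob, 32 mm across, 46 mm high, origin at the centre of its underside. Bystander.
- jar: Squat glass jar of ivory balls, 84 mm across, 78 mm high, origin at the centre of its underside. Bystander.
- chips_red: Stack of red chips, 39 mm across, 33 mm high, origin at the centre of its underside. Bystander.
- chips_blue: Stack of blue chips, 39 mm across, 23 mm high, origin at the centre of its underside. Bystander.
- scoop: Clear polycarbonate scoop, a 100 x 75 x 35 mm pan with a handle reaching to 148 mm along its x, origin under the pan's centre. Bystander.
Not all that is in view belongs to the job. Of the things like the divider, leave any that is orange or purple; of the rest the smaller one is meant.

How it is judged (in metres and radians):
On the way:
1. the plate is drawn up out of the divider bar's pocket (z of plate in the frame of divider above 0.055 m and contact force between plate and divider below 0.05 N), for 0.2 s.
At the end, for the whole second after the job is handed in: The plate hangs still on the pin alone (under 10 mm/s, 0.1 rad/s): its z axis within 0.12 rad of vertical, its origin 35 to 75 mm above the table and less than 55 mm in front of the load cell, past the red band; the stand carries its weight (angle between plate's own z axis and vertical below 0.12 rad and height (world z) of plate between 0.035 and 0.075 m and x of plate in the frame of stand above -0.055 m and contact force between plate and stand above 1.5 N and contact force between plate and divider below 0.05 N and linear speed of plate below 0.01 m/s and angular speed of plate below 0.1 rad/s); the robot touches nothing.
It fails at once if the plate presses on the stand with more than 20 N (contact force between plate and stand above 20 N).
It fails at once if the robot presses on the stand with more than 20 N (contact force between the arm and stand above 20 N).
It fails at once if the gripper's fingers press on the stand with more than 20 N (contact force between the fingers and stand above 20 N).
It fails at once if a bystander is moved by more than 15 mm (distance of any of weight_big, weight_small, jar, chips_red, chips_blue, scoop from where it was at the start of the episode above 0.015 m).
It also fails if it takes over 66 s, if anything falls off the work surface, if the arm or the gripper's body presses on something with over 40 N, if the wrist force passes 120 N, or if a joint passes its speed limit or range.

## Working session

There is one attempt and no reset: what is moved stays moved. The work goes in short steps, Python scripts to look and compute and a tool call to move; the robot and the scene stay as the last step left them, time stands still between calls to the robot, and variables do not carry over. Pictures are saved under pics/ and viewed, about 8 in all and at most 12, crops included, and the job is handed in when it is done.

Besides the shell and the picture viewer there is one more tool, called after ">>>" in YAML: its name, and indented under it one key for each argument. arm_command: Moves the arm, as the interface text tells. Its arguments: {"type":"object","properties":{"commands":{"type":"array"}},"required":["commands"]}

```bash
ls; mkdir -p pics; cat > h.py <<'E'
from plant import *
import numpy as np, cv2
def snap(n,f):
    s=snapshot(n); cv2.imwrite('pics/'+f,s['frame']); np.save('pics/'+f+'.npy',{k:v for k,v in s.items()},allow_pickle=True); return s
def load(f): return np.load('pics/'+f+'.npy',allow_pickle=True).item()
def foc(s): return 200/np.tan(np.radians(s['fov_y'])/2)
def ray(s,u,v,fish=False):
    f=foc(s);x=(u-s['cx'])/f;y=(v-s['cy'])/f
    if fish:
        t=np.hypot(x,y); k=np.sin(t)/t if t>1e-9 else 1; d=np.array([x*k,-y*k,-np.cos(t)])
    else: d=np.array([x,-y,-1.])
    T=np.array(s['world_to_cam']);R=T[:3,:3]
    return -R.T@T[:3,3], R.T@d
def atz(s,u,v,z,fish=False):
    c,d=ray(s,u,v,fish); return c+d*(z-c[2])/d[2]
def proj(s,P,fish=False):
    T=np.array(s['world_to_cam']);p=T[:3,:3]@np.array(P)+T[:3,3]; x,y,z=p[0],-p[1],-p[2]
    f=foc(s)
    if fish:
        r=np.hypot(x,y);t=np.arctan2(r,z);k=f*t/max(r,1e-9);return s['cx']+x*k,s['cy']+y*k
    return s['cx']+f*x/z,s['cy']+f*y/z
E
python3 - <<'E'
from h import *
a=snap('scene','s0.png');b=snap('top','t0.png')
for s in(a,b): print(s['fov_y'],s['cx'],s['cy'],[k for k in s],np.round(ray(s,s['cx'],s['cy']),3))
o=get_obs();print(o)
cv2.imwrite('pics/t0s.png',b['frame'])
E
```

```text
pics
45.47310738764087 313.1251920534244 199.78651279249067 ['frame', 'fov_y', 'cx', 'cy', 'world_to_cam'] [[ 1.261 -0.171  1.044]
 [-0.596  0.197 -0.779]]
42.46621023060919 322.2760777124444 205.40170665558472 ['frame', 'fov_y', 'cx', 'cy', 'world_to_cam'] [[ 0.277  0.042  1.81 ]
 [ 0.152  0.003 -0.988]]
{'clock': 0.1, 'joint_pos': array([ 9.03607808e+01,  2.05901015e+01,  6.37833614e-01, -1.81487349e-02,
       -7.01350666e+01, -1.65077751e+01]), 'qvel': array([ 0.04681393, -0.09622198,  0.14252598,  0.07267825,  0.06404001,
       -0.0472146 ]), 'tau': array([-1.48266099e-03, -5.84166527e+01,  2.93747878e+01,  7.01554790e+00,
        1.00657847e-02, -5.52878294e-05]), 'tool_pos': array([0.18761115, 0.64794131, 0.22567477]), 'orientation': array([   5.45524646,   89.91101401, -100.69792792]), 'force': array([-0.55815917,  0.67356581,  0.14702907]), 'moment': array([-0.01622908, -0.01960396,  0.00320489]), 'opening': 0.08769881311702124}
```

View pics/s0.png

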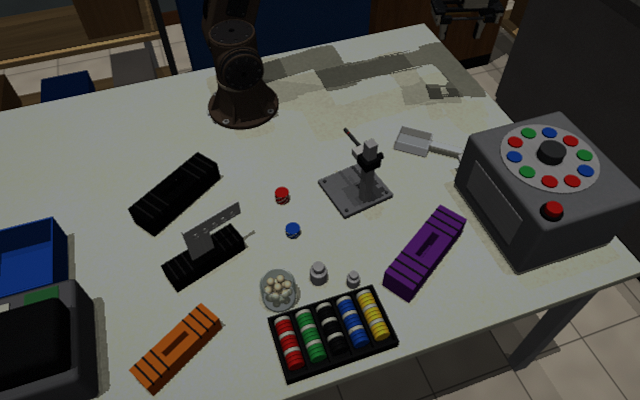

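View pics/t0.png

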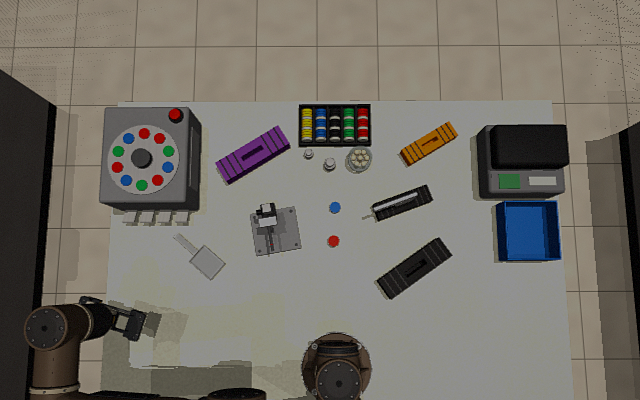

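Scene: two black dividers: the larger and empty one (top 414,268), and the smaller one with the plate in its pocket (top 402,202; scene 205,250). Orange and purple ones are to be left. The smaller black one fits. The stand is at top (275,230), scene (357,180). I'll confirm with enlarged crops.

```bash
python3 - <<'E'
from h import *
t=load('t0.png')['frame'];s=load('s0.png')['frame']
r=lambda i,x,y,w,h,k:cv2.resize(i[y:y+h,x:x+w],None,fx=k,fy=k,interpolation=cv2.INTER_CUBIC)
A=r(t,350,170,100,75,4);B=r(t,235,190,80,75,4)
C=r(s,150,190,110,105,3.8)[:300,:];C=r(s,155,195,100,75,4);D=r(s,315,120,100,75,4)[:, :320]
im=np.vstack([np.hstack([A,B]),np.hstack([C,D])]);im=np.clip(im*1.5,0,255).astype('uint8');cv2.imwrite('pics/c1.png',im)
E
```

```text
(no output)
```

View pics/c1.png

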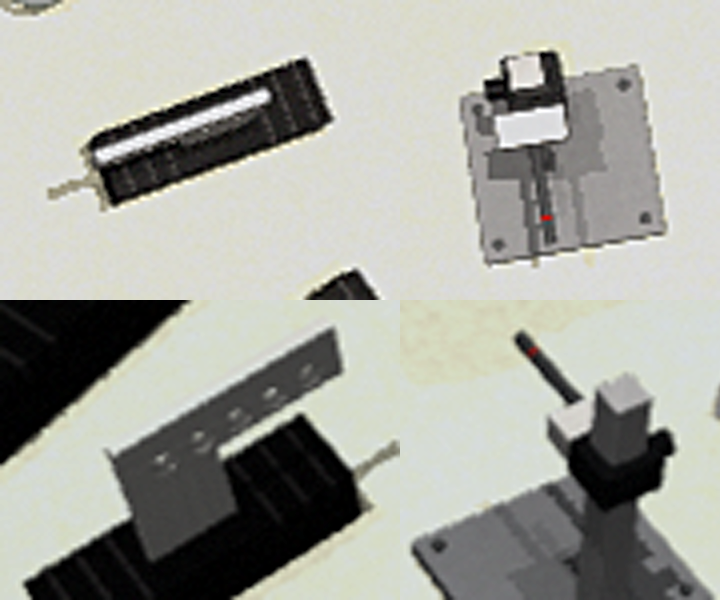

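```bash
python3 - <<'E'
from h import *
t=load('t0.png');s=load('s0.png')
A=lambda x,y:(350+x/4,170+y/4);B=lambda x,y:(235+(x-400)/4,190+y/4);D=lambda x,y:(315+(x-400)/4,120+(y-300)/4);C=lambda x,y:(155+x/4,195+(y-300)/4)
e1=atz(t,*A(95,158),.158);e2=atz(t,*A(270,95),.158);d=e1-e2;L=np.hypot(*d[:2]);print('plate',e1,e2,L,np.degrees(np.arctan2(d[1],d[0])))
print('div corners',[np.round(atz(t,*A(*p),.05),3) for p in((105,208),(330,122),(305,58),(90,145))])
# scene: plate top corners
print('scene plate top',atz(s,*C(112,458),.158),atz(s,*C(333,327),.158))
c=[atz(t,*B(*p),.015) for p in((460,97),(637,66),(667,234),(487,265))]
print('stand',np.round(c,3),np.mean(c,0))
for a,b in((0,1),(1,2),(2,3),(3,0)):
  v=c[b]-c[a];print(np.hypot(*v[:2]),np.degrees(np.arctan2(v[1],v[0])))
def tri(p,q):
  c1,d1=ray(t,*p);c2,d2=ray(s,*q);d1/=np.linalg.norm(d1);d2/=np.linalg.norm(d2)
  k=np.linalg.lstsq(np.c_[d1,-d2],c2-c1,rcond=None)[0];a=c1+k[0]*d1;b=c2+k[1]*d2;return (a+b)/2,np.linalg.norm(a-b)
print('tip',tri(B(551,243),D(519,333)),'band',tri(B(546,218),D(532,351)))
E
```

```text
plate [ 0.51763868 -0.12051825  0.158     ] [ 0.5689932  -0.26393725  0.158     ] 0.15233612165159166 109.70109464621405
div corners [array([ 0.49 , -0.139,  0.05 ]), array([ 0.564, -0.335,  0.05 ]), array([ 0.621, -0.315,  0.05 ]), array([ 0.545, -0.127,  0.05 ])]
scene plate top [ 0.58046093 -0.25733005  0.158     ] [ 0.52964639 -0.11738745  0.158     ]
stand [[0.523 0.301 0.015]
 [0.55  0.146 0.015]
 [0.402 0.119 0.015]
 [0.376 0.275 0.015]] [0.46269965 0.21025943 0.015     ]
0.1580459436653071 -80.13980300450395
0.150563095944622 -169.69777647342315
0.15865309451505852 99.58655795632193
0.1498019391594364 10.072936460411148
tip (array([0.38544249, 0.20749071, 0.16687663]), np.float64(0.005811411032569916)) band (array([0.40498453, 0.21046327, 0.16701814]), np.float64(0.0032256703684961498))
```

```bash
cat >> h.py <<'E'
from scipy.spatial.transform import Rotation as Ro
def go(P,zdir=None,yaw=None):
    """shift in tool axes (mm) and turn (deg) to bring TCP to P with tool z along +-zdir angle (deg, world)"""
    o=get_obs();R=Ro.from_euler('xyz',o['orientation'],degrees=True).as_matrix()
    a=np.degrees(np.arctan2(R[1,2],R[0,2]))
    d=R.T@(np.array(P)-o['tool_pos'])*1000
    turn=None if zdir is None else -((zdir-a+90)%180-90)
    print('t',round(o['clock'],2),'pos',np.round(o['tool_pos']*1000,1),'zang',round(a,2),'F',np.round(o['force'],2),'op',round(o['opening']*1000,1),'j6',round(o['joint_pos'][5],1))
    print(' shift',np.round(d,1),'turn',turn)
E
python3 - <<'E'
from h import *
go([.5,.15,.36],19.7); 
R=Ro.from_euler('xyz',get_obs()['orientation'],degrees=True).as_matrix();print(np.round(R,3))
go([.545,-.19,.36],19.7)
E
```

```text
t 0.1 pos [187.6 647.9 225.7] zang -106.15 F [-0.56  0.67  0.15] op 87.7 j6 -16.5
 shift [-133.7  438.6  391.6] turn 54.14681908140136
[[-0.     0.961 -0.278]
 [-0.002 -0.278 -0.961]
 [-1.     0.     0.002]]
t 0.1 pos [187.6 647.9 225.7] zang -106.15 F [-0.56  0.67  0.15] op 87.7 j6 -16.5
 shift [-133.1  576.4  705.6] turn 54.14681908140136
```

>>> arm_command:
  commands: [-40,0,0,10.7,100,-40,0,0,10.7,100,-40,0,0,10.7,100,-20,0,0,10.7,100,0,0,0,10.7,100]

```text
clock: 0.72
tool_pos: [0.1874, 0.6471, 0.3667]
orientation: [61.4, 89.6, -98.8]
force: [-0.1, 0.1, -0.7]
opening: 0.0879
```

```bash
python3 - <<'E'
from h import *
go([.5,.15,.36],19.7);go([.545,-.19,.36],19.7)
E
```

```text
t 0.72 pos [187.4 647.1 366.7] zang -160.17 F [-0.1   0.15 -0.71] op 87.9 j6 -70.5
 shift [  10.2  573.6 -125.4] turn 0.1306134072203804
t 0.72 pos [187.4 647.1 366.7] zang -160.17 F [-0.1   0.15 -0.71] op 87.9 j6 -70.5
 shift [ 12.7 908.7 -52.4] turn 0.1306134072203804
```

>>> arm_command:
  commands: [0,61,-12,0,100,0,61,-12,0,100,0,61,-12,0,100,0,61,-12,0,100,0,61,-12,0,100]

```text
clock: 1.35
tool_pos: [0.3461, 0.3784, 0.3648]
orientation: [59.0, 89.2, -101.1]
force: [1.2, 0.1, 0.2]
opening: 0.0873
```

>>> arm_command:
  commands: [0,61,-12,0,100,0,61,-12,0,100,0,61,-12,0,100,0,61,-12,0,100,0,61,0,0,100]

```text
clock: 1.98
tool_pos: [0.4944, 0.1045, 0.3675]
orientation: [55.7, 89.2, -104.3]
force: [0.9, 0.2, -0.6]
opening: 0.0875
```

>>> arm_command:
  commands: [0,61,12,0,100,0,61,12,0,100,0,61,12,0,100,0,61,12,0,100,0,30,0,0,100]

```text
clock: 2.6
tool_pos: [0.5418, -0.1737, 0.3695]
orientation: [46.3, 89.1, -113.7]
force: [0.4, 0.7, -0.5]
opening: 0.0877
```

```bash
python3 - <<'E'
from h import *
go([.545,-.19,.28],19.7)
s=snap('wrist','w1.png');print(s['fov_y'],s['cx'],s['cy'],np.round(ray(s,s['cx'],s['cy']),3))
for y in(-30,120):
  for z in (.158,):
    o=np.array([.559,-.236,0]);P=o+np.array([-.337,.941,0])*y/1000;P[2]=z;print(y,proj(s,P,True))
E
```

```text
t 2.6 pos [ 541.8 -173.7  369.5] zang -160.06 F [ 0.38  0.68 -0.49] op 87.7 j6 17.4
 shift [89.7 15.4  1.6] turn 0.23537078533360045
65.70646984690485 315.9799505680787 199.8311784659011 [[ 0.567 -0.237  0.529]
 [-0.093  0.23  -0.969]]
-30 (np.float64(319.43174429570473), np.float64(100.48120323106474))
120 (np.float64(318.6832463365809), np.float64(221.97149524393103))
```

View pics/w1.png

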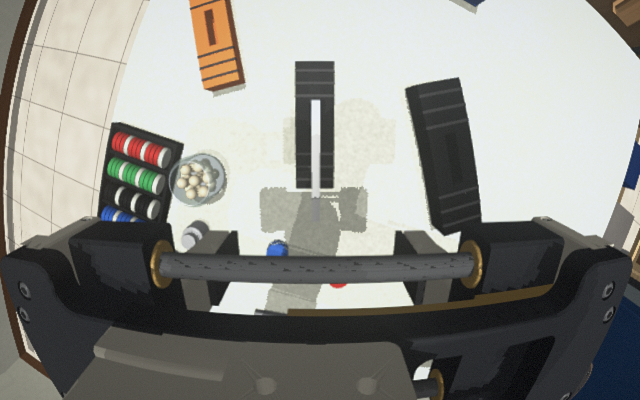

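```bash
python3 - <<'E'
from h import *
i=load('w1.png')['frame'][85:235,270:370];cv2.imwrite('pics/c2.png',np.clip(cv2.resize(i,None,fx=4,fy=4,interpolation=cv2.INTER_CUBIC)*1.6,0,255).astype('uint8'))
E
```

```text
(no output)
```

View pics/c2.png

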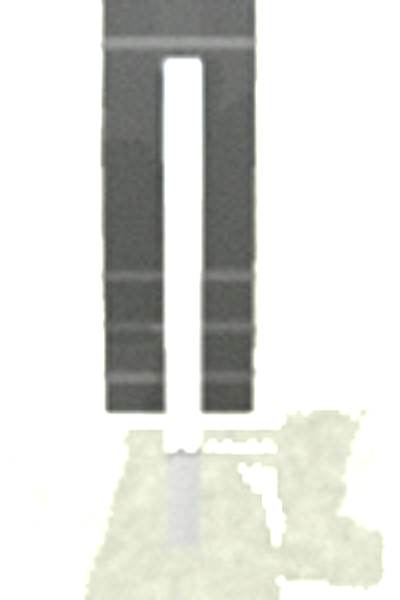

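Plate top edge runs from (315.6,99.3) to (315.8,221.5) in the wrist image, lined up with the tool and centred in the divider. That fits my prediction to about 3 px.

```bash
python3 - <<'E'
from h import *
s=load('w1.png')
e2=atz(s,315.6,99.3,.158,True);e1=atz(s,315.8,221.5,.158,True);d=(e1-e2)[:2];L=np.hypot(*d);a=np.degrees(np.arctan2(d[1],d[0]))
print(e1,e2,L,a-90); u=d/L; o=e2[:2]+u*.03; print('origin',o); 
g=e2[:2]+u*.052; print('grip',g)
go([*g,.22],a-90)
go([*g,.137],a-90)
E
```

```text
[ 0.52219882 -0.12243924  0.158     ] [ 0.57384494 -0.26401557  0.158     ] 0.15070229094487844 20.041640491251712
origin [ 0.56356385 -0.23583226]
grip [ 0.55602439 -0.21516449]
t 2.65 pos [ 542.7 -175.5  368.8] zang -160.09 F [ 1.3  -0.81  1.29] op 87.8 j6 17.5
 shift [149.3  40.2  -0.7] turn -0.12860633947832412
t 2.65 pos [ 542.7 -175.5  368.8] zang -160.09 F [ 1.3  -0.81  1.29] op 87.8 j6 17.5
 shift [232.3  39.2  -1.7] turn -0.12860633947832412
```

>>> arm_command:
  commands: [50,10,0,0,100,50,10,0,0,100,50,10,0,0,100,30,10,0,0,60,0,0,0,0,60]

```text
clock: 3.28
tool_pos: [0.5544, -0.2185, 0.183]
orientation: [37.2, 89.1, -123.1]
force: [0.1, -0.1, 0.6]
opening: 0.0728
```

```bash
python3 - <<'E'
from h import *
go([.5560,-.2152,.138],20)
E
```

```text
t 3.27 pos [ 554.4 -218.5  183. ] zang -160.31 F [ 0.09 -0.14  0.65] op 72.8 j6 21.5
 shift [44.9 -3.  -3.2] turn -0.3081063519368854
```

>>> arm_command:
  commands: [25,-2,-2,-0.3,50,20,-1,-1,0,40,0,0,0,0,0,0,0,0,0,0,0,0,0,0,0]

```text
clock: 3.9
tool_pos: [0.5597, -0.2147, 0.1448]
orientation: [69.4, 89.1, -90.5]
force: [-0.6, 0.3, -0.3]
opening: 0.0231
```

```bash
python3 - <<'E'
from h import *
go([.5560,-.2152,.138],20)
E
```

```text
t 3.9 pos [ 559.7 -214.7  144.8] zang -159.9 F [-0.61  0.34 -0.26] op 23.1 j6 21.2
 shift [ 6.8 -0.9  3.6] turn 0.09697232373338238
```

>>> arm_command:
  commands: [6,0,3,0,25,1,0,1,0,25,0,0,0,0,0,0,0,0,0,0,0,0,0,0,0]

```text
clock: 4.53
tool_pos: [0.5562, -0.2164, 0.1389]
orientation: [77.1, 89.1, -82.8]
force: [0.7, 0.2, 0.3]
opening: 0.0099
```

>>> arm_command:
  commands: [0,0,0,0,0,0,0,0,0,0,0,0,0,0,0]

```text
clock: 4.9
tool_pos: [0.5563, -0.2164, 0.1389]
orientation: [76.9, 89.1, -83.0]
force: [-0.3, -0.6, -0.1]
opening: 0.0099
```

```bash
python3 - <<'E'
from h import *
go([.5560,-.2152,.138],20)
E
```

```text
t 4.9 pos [ 556.3 -216.4  138.9] zang -159.91 F [-0.29 -0.59 -0.08] op 9.9 j6 21.4
 shift [ 0.8 -1.2 -0.1] turn 0.0934317277275909
```

```bash
python3 - <<'E'
from h import *
go([.5563,-.2164,.1989]);go([.5563,-.2164,.28])
E
```

```text
t 4.9 pos [ 556.3 -216.4  138.9] zang -159.91 F [-0.29 -0.59 -0.08] op 9.9 j6 21.4
 shift [-60.    1.    0.2] turn None
t 4.9 pos [ 556.3 -216.4  138.9] zang -159.91 F [-0.29 -0.59 -0.08] op 9.9 j6 21.4
 shift [-141.1    2.3    0.5] turn None
```

>>> arm_command:
  commands: [-12,0.2,0,0,0,-15,0.2,0,0,0,-15,0.2,0,0,0,-15,0.2,0,0,0,-15,0.2,0,0,0]

```text
clock: 5.52
tool_pos: [0.5552, -0.2158, 0.2141]
orientation: [64.3, 89.1, -95.6]
force: [0.5, 0.8, -4.4]
opening: 0.0098
```

>>> arm_command:
  commands: [-25,0.2,0,0,0,-30,0.2,0,0,0,-25,0,0,0,0,-10,0,0,0,0,0,0,0,0,0]

```text
clock: 6.15
tool_pos: [0.555, -0.2148, 0.3109]
orientation: [75.1, 89.2, -84.8]
force: [0.5, -0.6, -5.5]
opening: 0.0099
```

```bash
python3 - <<'E'
from h import *
go([.5563,-.2164,.28],10)
s=snap('wrist','w2.png')
t=snap('top','t2.png');c=snap('scene','s2.png')
im=np.vstack([np.hstack([cv2.resize(s['frame'][60:360,120:520],None,fx=1,fy=1),cv2.resize(c['frame'][130:280,130:330],None,fx=2,fy=2)])]);cv2.imwrite('pics/c3.png',np.clip(im*1.5,0,255).astype('uint8'))
E
```

```text
t 6.15 pos [ 555.  -214.8  310.9] zang -159.95 F [ 0.46 -0.56 -5.52] op 9.9 j6 21.6
 shift [30.9  1.5 -0.8] turn 10.046376753448726
```

View pics/c3.png

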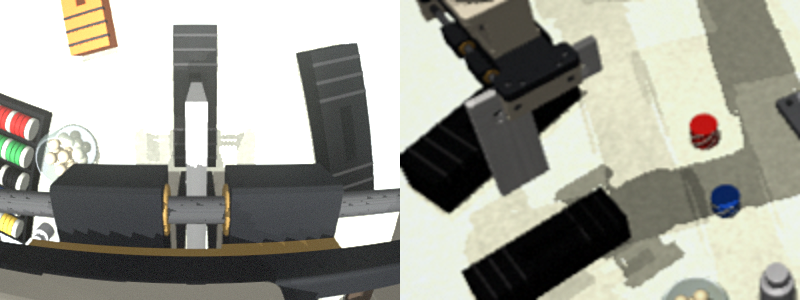

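>>> arm_command:
  commands: [-15,0,0,10,0,-15,-40,10,0,0,-10,-50,14,0,0,0,-50,14,0,0,0,-50,14,0,0]

```text
clock: 6.92
tool_pos: [0.4684, -0.0333, 0.3406]
orientation: [35.8, 88.8, -134.9]
force: [1.1, 0.7, -2.5]
opening: 0.0098
```

>>> arm_command:
  commands: [0,-50,14,0,0,0,-50,14,0,0,0,-50,14,0,0,0,-50,14,0,0,0,-30,7,0,0]

```text
clock: 7.55
tool_pos: [0.3623, 0.1894, 0.3351]
orientation: [31.6, 88.6, -139.0]
force: [0.4, 0.2, -4.1]
opening: 0.0097
```

```bash
python3 - <<'E'
from h import *
go([.344,.250,.35],10)
E
```

```text
t 7.55 pos [362.3 189.4 335.1] zang -170.62 F [ 0.36  0.16 -4.08] op 9.7 j6 -45.8
 shift [-15.6 -62.6   8.5] turn -0.6180147896878907
```

>>> arm_command:
  commands: [-8,-30,4,-0.6,0,-8,-32,4,0,0,0,0,0,0,0]

```text
clock: 7.92
tool_pos: [0.3414, 0.2523, 0.3481]
orientation: [32.0, 88.4, -137.7]
force: [0.5, -0.5, -4.8]
opening: 0.0097
```

```bash
python3 - <<'E'
from h import *
go([.344,.250,.35],10)
s=snap('wrist','w3.png'); print(proj(s,[.385,.2075,.167],True))
cv2.imwrite('pics/w3b.png',np.clip(s['frame']*1.4,0,255).astype('uint8'))
E
```

```text
t 7.92 pos [341.4 252.3 348.1] zang -169.77 F [ 0.5  -0.54 -4.76] op 9.7 j6 -52.4
 shift [-1.9  2.8 -2.1] turn 0.2266014535287013
(np.float64(281.12292965919454), np.float64(138.03964395827865))
```

View pics/w3b.png

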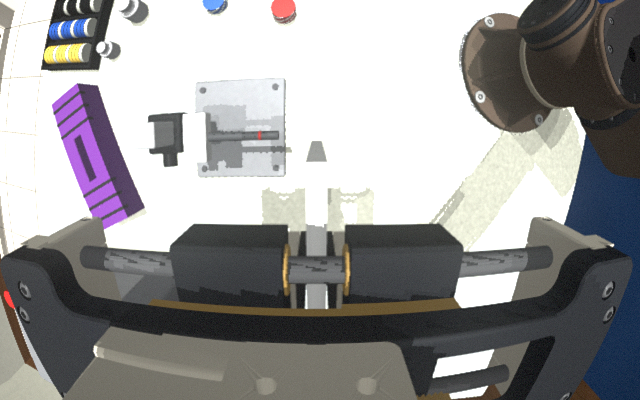

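>>> arm_command:
  commands: [20,-25,0,0,0,20,-25,0,0,0,20,-10,0,0,0,0,0,0,0,0]

```text
clock: 8.48
tool_pos: [0.3295, 0.3067, 0.2832]
orientation: [35.8, 88.1, -134.2]
force: [-0.0, -1.2, -4.4]
opening: 0.0095
```

```bash
python3 - <<'E'
from h import *
go([.344,.250,.35],10)
s=snap('wrist','w4.png'); p=proj(s,[.385,.2075,.167],True);print(p)
a=load('w3.png')['frame'][70:190,180:330]
y0=max(0,int(p[1])-60);x0=max(0,int(p[0])-110);print(x0,y0);b=s['frame'][y0:y0+120,x0:x0+150]
cv2.imwrite('pics/c4.png',np.vstack([cv2.resize(i,None,fx=5,fy=5,interpolation=cv2.INTER_CUBIC)[0:600] for i in(a,b)])[:,:])
im=np.hstack([cv2.resize(i[20:105,50:],(500,425),interpolation=cv2.INTER_CUBIC)[:,:400] for i in(a,b)]);cv2.imwrite('pics/c4.png',np.clip(im*1.2,0,255).astype('uint8'))
E
```

```text
t 8.47 pos [329.5 306.7 283.2] zang -169.97 F [-0.04 -1.16 -4.38] op 9.5 j6 -57.3
 shift [-65.7  59.6  -2.6] turn 0.03449879930485622
(np.float64(271.32037717394593), np.float64(80.4041554869119))
161 20
```

View pics/c4.png

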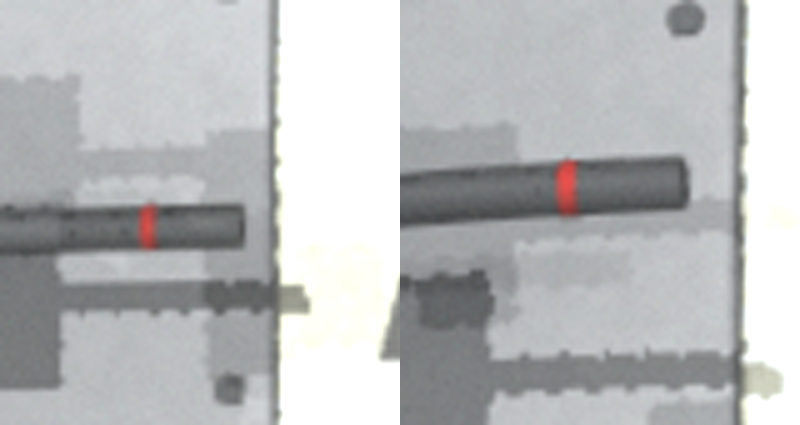

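```bash
python3 - <<'E'
from h import *
a=load('w3.png');b=load('w4.png')
def tri(L):
  A=np.zeros((3,3));B=np.zeros(3)
  for s,u,v,f in L:
    c,d=ray(s,u,v,f);d/=np.linalg.norm(d);M=np.eye(3)-np.outer(d,d);A+=M;B+=M@c
  P=np.linalg.solve(A,B);return P,[np.round(np.subtract(proj(s,P,f),(u,v)),1) for s,u,v,f in L]
print('tip',tri([(a,278.2,135,1),(b,267.8,76.4,1)]));T=tri([(a,278.2,135,1),(b,267.8,76.4,1)])[0]
print('band',tri([(a,259.6,135.4,1),(b,244.4,77.4,1)]))
t=load('t0.png');s=load('s0.png')
print('4view',tri([(a,278.2,135,1),(b,267.8,76.4,1),(t,272.75,250.75,0),(s,344.8,128.3,0)]))
for z in(.165,.17,.175):print(z,atz(a,278.2,135,z,1),atz(b,267.8,76.4,z,1))
print(ray(a,278,135,1),ray(b,268,76,1))
# stand base corner/edge at z=.015: full-picture a corners
for u,v in((230+275/5,90+1),(230+275/5,90+80)): print(atz(a,u,v,.015,1))
for u,v in((285,80),(285,176),(197,80),(197,176)): print(atz(a,u,v,.015,1))
E
```

```text
tip (array([0.38852546, 0.20459386, 0.1688455 ]), [array([ 0., -0.]), array([-0.1,  0. ])])
band (array([0.40879057, 0.2082484 , 0.16992195]), [array([-0.1,  0. ]), array([ 0.2, -0. ])])
4view (array([0.38755636, 0.20574232, 0.16963391]), [array([0.7, 1.2]), array([0.7, 1.3]), array([-0.4, -1. ]), array([-1.4, -0. ])])
0.165 [0.38891844 0.20481382 0.165     ] [0.38907125 0.2040592  0.165     ]
0.17 [0.38846761 0.20454837 0.17      ] [0.38830106 0.20473505 0.17      ]
0.175 [0.38801677 0.20428292 0.175     ] [0.38753088 0.20541089 0.175     ]
(array([0.35800096, 0.18660962, 0.50789067]), array([ 0.09030776,  0.05290203, -0.99450786])) (array([0.34621516, 0.24166567, 0.44321978]), array([ 0.15048619, -0.1337692 , -0.97952014]))
[0.40385289 0.14176316 0.015     ]
[0.38253391 0.26658913 0.015     ]
[0.40701789 0.12424939 0.015     ]
[0.38097028 0.27627385 0.015     ]
[0.55189642 0.14164032 0.015     ]
[0.52896153 0.30050154 0.015     ]
```

```bash
cat >> h.py <<'E'
Rg=Ro.from_euler('xyz',[76.9,89.1,-83.0],degrees=True).as_matrix();Pg=np.array([.5563,-.2164,.1389])
O=np.array([.56356,-.23583,.006]);ug=np.array([-np.sin(np.radians(20)),np.cos(np.radians(20)),0])
def pl(y,z):  # plate point in tool frame
    h=Rg.T@(O+ug*y/1000+[0,0,z/1000]-Pg);h[2]=0;return h
def hole(): 
    o=get_obs();R=Ro.from_euler('xyz',o['orientation'],degrees=True).as_matrix();return o['tool_pos']+R@pl(22,120),R
TIP=np.array([.3885,.2046,.1690]);EX=np.array([np.cos(np.radians(10)),np.sin(np.radians(10)),0]);EY=np.array([-EX[1],EX[0],0])
def rel(dx=None,dy=0,dz=0):
    """hole relative to tip in stand axes (mm); shift to put it at dx,dy,dz"""
    h,R=hole();d=(h-TIP)*1000;o=get_obs()
    print('t',round(o['clock'],2),'hole-tip stand',np.round([d@EX,d@EY,d[2]],1),'F stand',np.round([o['force']@EX,o['force']@EY,o['force'][2]],2),'tcp',np.round(o['tool_pos']*1000,1),'zang',round(np.degrees(np.arctan2(R[1,2],R[0,2])),2),'Rx',np.round(R[:,0],3),'op',round(o['opening']*1000,1))
    if dx is not None: print(' shift',np.round(R.T@(TIP*1000+EX*dx+EY*dy+np.array([0,0,dz])-h*1000),1))
E
python3 - <<'E'
from h import *
print(pl(22,120))
s=load('w4.png');o=get_obs();R=Ro.from_euler('xyz',o['orientation'],degrees=True).as_matrix()
print('pred top corner',proj(s,o['tool_pos']+R@pl(-30,152),1),'foot',proj(s,o['tool_pos']+R@pl(-30,0),1))
rel(-30);rel(-12)
f=s['frame'][120:190,280:360];cv2.imwrite('pics/c5.png',cv2.resize(f,None,fx=6,fy=6,interpolation=cv2.INTER_CUBIC))
E
```

```text
[ 0.01287852 -0.00145559  0.        ]
pred top corner (np.float64(316.9841560009551), np.float64(160.86651593796185)) foot (np.float64(316.375214159126), np.float64(141.6359793827877))
t 8.53 hole-tip stand [-40.2 112.1 102.5] F stand [-0.72 -0.81 -3.55] tcp [330.  306.9 284.4] zang -169.97 Rx [-0.022 -0.022 -1.   ] op 9.7
 shift [104.2 110.2 -12.7]
t 8.53 hole-tip stand [-40.2 112.1 102.5] F stand [-0.72 -0.81 -3.55] tcp [330.  306.9 284.4] zang -169.97 Rx [-0.022 -0.022 -1.   ] op 9.7
 shift [103.7 110.3 -30.7]
```

View pics/c5.png

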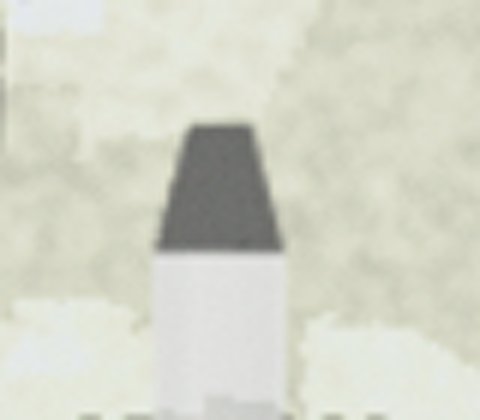

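>>> arm_command:
  commands: [25,28,-0.5,0,0,25,28,-0.5,0,0,25,27,-0.5,0,0,18,22,-0.5,0,0,0,0,0,0,0]

```text
clock: 9.15
tool_pos: [0.3516, 0.1971, 0.1959]
orientation: [36.5, 88.7, -133.6]
force: [0.5, -0.5, -3.8]
opening: 0.0094
```

```bash
python3 - <<'E'
from h import *
rel(-25)
E
```

```text
t 9.15 hole-tip stand [-37.9   0.3  14. ] F stand [ 0.37 -0.59 -3.81] tcp [351.6 197.1 195.9] zang -170.06 Rx [-0.016 -0.017 -1.   ] op 9.4
 shift [ 13.7   0.1 -13.2]
```

>>> arm_command:
  commands: [8,0,-5,0,0,5,0,-5,0,0,0,0,-3,0,0,0,0,0,0,0]

```text
clock: 9.65
tool_pos: [0.3669, 0.2012, 0.1844]
orientation: [37.2, 88.9, -132.8]
force: [0.3, -0.3, -4.4]
opening: 0.0096
```

```bash
python3 - <<'E'
from h import *
rel(-8)
E
```

```text
t 9.65 hole-tip stand [-22.1   1.7   2.5] F stand [ 0.26 -0.38 -4.38] tcp [366.9 201.2 184.4] zang -170.04 Rx [-0.013 -0.014 -1.   ] op 9.6
 shift [  2.3   1.7 -14.1]
```

>>> arm_command:
  commands: [2.5,1.5,-4,0,0,0,0,-4,0,0,0,0,-3,0,0,0,0,0,0,0]

```text
clock: 10.15
tool_pos: [0.3788, 0.2021, 0.1817]
orientation: [37.4, 88.9, -132.6]
force: [0.4, 0.2, -4.8]
opening: 0.0098
```

```bash
python3 - <<'E'
from h import *
rel(-5);a=snap('scene','s5.png')
b=snap('wrist','w5.png')
i=cv2.resize(a['frame'][100:200,300:400],None,fx=4,fy=4,interpolation=cv2.INTER_CUBIC)
j=cv2.resize(b['frame'][120:320,200:400],None,fx=2,fy=2)
cv2.imwrite('pics/c6.png',np.clip(np.hstack([i,j])*1.5,0,255).astype('uint8'))
E
```

```text
t 10.15 hole-tip stand [-10.2   0.5  -0.2] F stand [ 0.43  0.14 -4.76] tcp [378.8 202.1 181.7] zang -170.0 Rx [-0.013 -0.014 -1.   ] op 9.8
 shift [-0.3  0.5 -5.2]
```

View pics/c6.png

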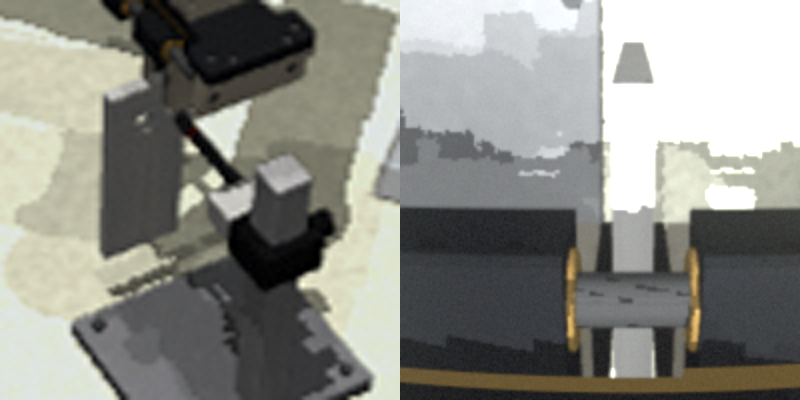

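>>> arm_command:
  commands: [0,0.5,-2,0,0,0,0,-1.5,0,0,0,0,-1.5,0,0,0,0,-1.5,0,0]

```text
clock: 10.75
tool_pos: [0.3853, 0.2027, 0.1818]
orientation: [37.0, 89.0, -133.0]
force: [-0.3, -0.1, -4.4]
opening: 0.0097
```

```bash
python3 - <<'E'
from h import *
rel(0)
E
```

```text
t 10.75 hole-tip stand [-3.7 -0.  -0.1] F stand [-0.35 -0.02 -4.41] tcp [385.3 202.7 181.8] zang -169.98 Rx [-0.012 -0.013 -1.   ] op 9.7
 shift [-0.2 -0.  -3.7]
```

>>> arm_command:
  commands: [0,0,-1.5,0,0,0,0,-1.5,0,0,0,0,-1.5,0,0]

```text
clock: 11.12
tool_pos: [0.39, 0.2035, 0.1817]
orientation: [36.9, 89.0, -133.0]
force: [0.3, 0.0, -4.9]
opening: 0.0097
```

```bash
python3 - <<'E'
from h import *
rel(5)
E
```

```text
t 11.12 hole-tip stand [ 1.1  0.  -0.2] F stand [ 0.26 -0.03 -4.87] tcp [390.  203.5 181.7] zang -169.98 Rx [-0.012 -0.013 -1.   ] op 9.7
 shift [-0.3  0.  -3.9]
```

>>> arm_command:
  commands: [0,0,-2,0,0,0,0,-2,0,0,0,0,-2,0,0,0,0,-2,0,0,0,0,-2,0,0]

```text
clock: 11.75
tool_pos: [0.4006, 0.2054, 0.1815]
orientation: [37.1, 88.9, -132.9]
force: [-0.4, 0.4, -4.6]
opening: 0.0099
```

```bash
python3 - <<'E'
from h import *
rel(30)
E
```

```text
t 11.75 hole-tip stand [11.9 -0.  -0.4] F stand [-0.28  0.48 -4.56] tcp [400.6 205.4 181.5] zang -169.98 Rx [-0.012 -0.013 -1.   ] op 9.9
 shift [ -0.7  -0.  -18.1]
```

>>> arm_command:
  commands: [0,0,-2,0,0,0,0,-2,0,0,0,0,-2,0,0,0,0,-2,0,0,0,0,-2,0,0]

```text
clock: 12.38
tool_pos: [0.4112, 0.2072, 0.1813]
orientation: [37.2, 88.9, -132.8]
force: [-0.3, 0.1, -4.3]
opening: 0.0099
```

```bash
python3 - <<'E'
from h import *
rel(31)
E
```

```text
t 12.38 hole-tip stand [22.6 -0.  -0.6] F stand [-0.29  0.15 -4.29] tcp [411.2 207.2 181.3] zang -169.98 Rx [-0.013 -0.014 -1.   ] op 9.9
 shift [-0.7 -0.  -8.4]
```

>>> arm_command:
  commands: [-0.2,0,-2,0,0,-0.2,0,-2,0,0,0,0,-2,0,0,0,0,-2,0,0,0,0,-1,0,0]

```text
clock: 13.0
tool_pos: [0.4207, 0.209, 0.1815]
orientation: [37.0, 88.9, -132.9]
force: [-0.0, 0.0, -4.6]
opening: 0.0095
```

```bash
python3 - <<'E'
from h import *
rel(31,0,-2.5);a=snap('scene','s6.png')
b=snap('wrist','w6.png')
i=cv2.resize(a['frame'][100:200,300:400],None,fx=4,fy=4,interpolation=cv2.INTER_CUBIC)
j=cv2.resize(b['frame'][120:320,200:400],None,fx=2,fy=2)
cv2.imwrite('pics/c7.png',np.clip(np.hstack([i,j])*1.5,0,255).astype('uint8'))
E
```

```text
t 13.0 hole-tip stand [32.3  0.  -0.4] F stand [ 0.    0.05 -4.61] tcp [420.7 209.  181.5] zang -169.99 Rx [-0.013 -0.013 -1.   ] op 9.5
 shift [2.2 0.  1.3]
```

View pics/c7.png

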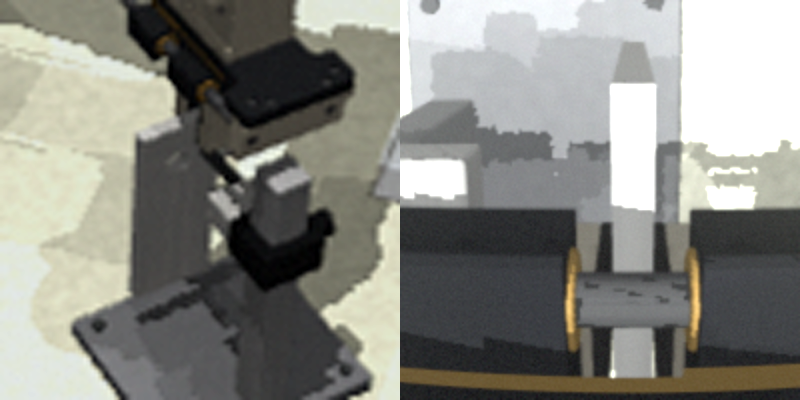

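>>> arm_command:
  commands: [0.8,0,0,0,0,0.6,0,0,0,0,0,0,0,0,0]

```text
clock: 13.48
tool_pos: [0.4205, 0.2088, 0.18]
orientation: [36.9, 88.9, -133.0]
force: [0.2, -0.1, -4.0]
opening: 0.0097
```

```bash
python3 - <<'E'
from h import *
rel(32,0,-2.5)
E
```

```text
t 13.47 hole-tip stand [32.1 -0.1 -1.9] F stand [ 0.18 -0.15 -4.  ] tcp [420.5 208.8 180. ] zang -169.98 Rx [-0.013 -0.014 -1.   ] op 9.7
 shift [ 0.6 -0.1  0.1]
```

>>> arm_command:
  commands: [0.5,0,0,0,0,0,0,0,0,0]

```text
clock: 13.72
tool_pos: [0.4205, 0.2089, 0.1795]
orientation: [36.9, 88.9, -133.1]
force: [0.2, -0.1, -3.8]
opening: 0.0096
```

```bash
python3 - <<'E'
from h import *
rel(32,0,-2.5)
E
```

```text
t 13.72 hole-tip stand [32.  -0.1 -2.4] F stand [ 0.14 -0.09 -3.78] tcp [420.5 208.9 179.5] zang -169.98 Rx [-0.013 -0.014 -1.   ] op 9.6
 shift [ 0.1 -0.1  0. ]
```

>>> arm_command:
  commands: [0.5,0,0,0,0,0,0,0,0,0]

```text
clock: 13.98
tool_pos: [0.4205, 0.2088, 0.179]
orientation: [36.9, 88.9, -133.0]
force: [-0.9, -0.1, -4.7]
opening: 0.01
```

>>> arm_command:
  commands: [0.5,0,0,0,0,0,0,0,0,0]

```text
clock: 14.22
tool_pos: [0.4205, 0.2089, 0.1784]
orientation: [36.9, 88.9, -133.1]
force: [-0.2, 0.5, -4.0]
opening: 0.01
```

```bash
python3 - <<'E'
from h import *
rel(32,0,-2.5)
E
```

```text
t 14.22 hole-tip stand [32.  -0.  -3.5] F stand [-0.16  0.54 -3.99] tcp [420.5 208.9 178.4] zang -169.98 Rx [-0.013 -0.014 -1.   ] op 10.0
 shift [-1. -0.  0.]
```

>>> arm_command:
  commands: [0.5,0,0,0,0,0,0,0,0,0]

```text
clock: 14.48
tool_pos: [0.4205, 0.2089, 0.178]
orientation: [37.1, 89.0, -132.9]
force: [0.0, -0.8, -3.1]
opening: 0.0096
```

>>> arm_command:
  commands: [0.5,0,0,0,0,0,0,0,0,0]

```text
clock: 14.72
tool_pos: [0.4206, 0.2089, 0.178]
orientation: [37.6, 89.0, -132.4]
force: [-1.4, 0.0, -3.1]
opening: 0.0096
```

>>> arm_command:
  commands: [0.6,0,0,0,0,0.6,0,0,0,0]

```text
clock: 14.98
tool_pos: [0.4206, 0.2089, 0.1777]
orientation: [38.5, 89.0, -131.4]
force: [-3.6, -1.2, 6.3]
opening: 0.01
```

>>> arm_command:
  commands: [-0.2,0,0,0,0,0,0,0,0,14,0,0,0,0,18,0,0,0,0,25,0,0,0,0,25]

```text
clock: 15.6
tool_pos: [0.4217, 0.2096, 0.1783]
orientation: [41.0, 89.1, -128.9]
force: [-0.1, 0.0, -0.0]
opening: 0.0214
```

```bash
python3 - <<'E'
from h import *
rel(32,0,40)
E
```

```text
t 15.6 hole-tip stand [33.5  0.5 -3.6] F stand [-0.13  0.02 -0.  ] tcp [421.7 209.6 178.3] zang -169.93 Rx [-0.009 -0.012 -1.   ] op 21.4
 shift [-43.5   1.    2. ]
```

Force is back to zero, so the plate is free. Rising straight up now.

>>> arm_command:
  commands: [-8,0,0,0,25,-15,0,0,0,25,-30,0,0,0,25,-40,0,0,0,25,-40,0,0,0,25]

```text
clock: 16.23
tool_pos: [0.4223, 0.2103, 0.3166]
orientation: [41.4, 88.9, -128.5]
force: [0.8, 0.7, 0.2]
opening: 0.0218
```

>>> arm_command:
  commands: [-10,-30,0,0,25,0,-40,0,0,25,0,-40,0,0,25,0,0,0,0,25,0,0,0,0,25]

```text
clock: 16.85
tool_pos: [0.4042, 0.3223, 0.3367]
orientation: [53.9, 89.7, -116.0]
force: [0.4, 0.3, 0.7]
opening: 0.0222
```

```bash
python3 - <<'E'
from h import *
rel()
a=snap('scene','s7.png');b=snap('wrist','w7.png');t=snap('top','t7.png')
i=cv2.resize(a['frame'][95:220,290:415],(400,400),interpolation=cv2.INTER_CUBIC)
j=b['frame'][0:400,120:520]
cv2.imwrite('pics/c8.png',np.clip(np.hstack([i,j])*1.4,0,255).astype('uint8'))
s2=snap('scene','s8.png');print('diff',cv2.absdiff(a['frame'],s2['frame'])[95:220,290:415].mean())
E
```

```text
t 16.85 hole-tip stand [ 35.8 114.6 154.8] F stand [0.41 0.23 0.73] tcp [404.2 322.3 336.7] zang -169.97 Rx [-0.002 -0.004 -1.   ] op 22.2
diff 0.8414293333333334
```

View pics/c8.png

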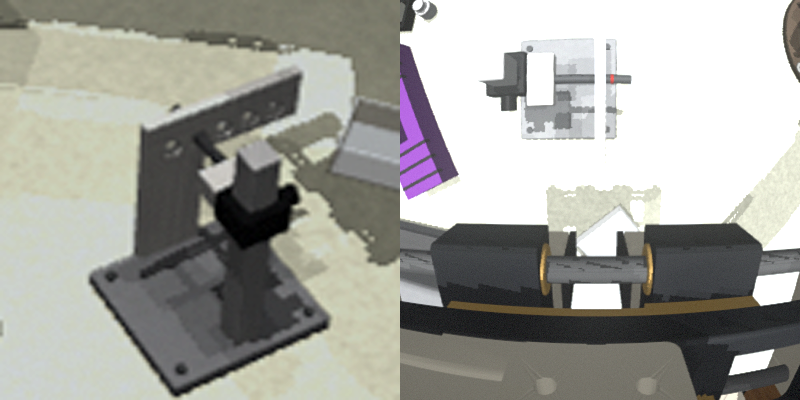

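The plate hangs level by its second hole. In the wrist image it sits at column 600, between the red band (612) and the cell face (553), so about x = -47 mm. I'll let it settle and check that it's still.

>>> arm_command:
  commands: [0,0,0,0,25,0,0,0,0,25,0,0,0,0,25,0,0,0,0,25,0,0,0,0,25]

```text
clock: 17.68
tool_pos: [0.4047, 0.3204, 0.3365]
orientation: [52.4, 89.7, -117.7]
force: [0.1, 0.4, -0.3]
opening: 0.0222
```

>>> arm_command:
  commands: [0,0,0,0,25,0,0,0,0,25,0,0,0,0,25,0,0,0,0,25,0,0,0,0,25]

```text
clock: 18.3
tool_pos: [0.4047, 0.3205, 0.3363]
orientation: [51.9, 89.7, -118.2]
force: [-0.2, -0.4, -1.1]
opening: 0.0218
```

```bash
python3 - <<'E'
from h import *
f=[snapshot('scene')['frame'][95:220,290:415] for _ in range(6)]
a=load('s7.png')['frame'];
print([round(float(cv2.absdiff(f[0],x).mean()),2) for x in f+[a[95:220,290:415]]],[int(cv2.absdiff(cv2.GaussianBlur(f[0],(5,5),0),cv2.GaussianBlur(x,(5,5),0)).max()) for x in f+[a[95:220,290:415]]])
# bystanders: top view before/after
t=load('t0.png')['frame'];u=snapshot('top')['frame']
for n,(x,y) in dict(wb=(330,164),ws=(308,154),jar=(359,160),blue=(335,208),red=(333,241),scoop=(207,262)).items(): print(n,cv2.phaseCorrelate(*[cv2.cvtColor(i[y-25:y+25,x-25:x+25],6).astype('f4') for i in(t,u)])[0])
E
```

```text
[0.0, 0.68, 0.68, 0.67, 0.67, 0.67, 1.1] [0, 2, 2, 2, 2, 2, 24]
wb (0.05664237837655506, -0.0004481984329487432)
ws (-0.02873447681997021, -0.006477883251747585)
jar (-0.016069631535486906, -0.00311176323074136)
blue (0.0225309000926579, -0.008458724014143826)
red (0.021129070564310126, 0.09114447970019057)
scoop (-9.037525087085669, -9.739640765186856)
```

```bash
python3 - <<'E'
from h import *
a=load('s0.png')['frame'];b=snapshot('scene')['frame']
tm=a[120:162,388:466];r=cv2.matchTemplate(b,tm,cv2.TM_CCOEFF_NORMED);print(cv2.minMaxLoc(r),'expect (388,120)')
close_job()
E
```

```text
(-0.4062345027923584, 0.6709656119346619, (283, 187), (388, 120)) expect (388,120)
the job is handed in; nothing more can be done
```

I drew the L-plate straight up out of the smaller black divider and hung it on the pin by its second hole (y = 22 mm). The job was handed in at about 19 s; the hand-in gives no verdict.

- **Placing:** I found the pin in two wrist pictures and fed the plate on with no measurable side force. I lowered it until the pin took the weight, then opened the fingers and backed away.
- **Force on the stand:** the hardest contact was at seating, when the wrist reading went from about -4 N to +6 N. I put that at roughly 10 N on the pin, under the 20 N limit. It is worked out from the wrist, since nothing reads the stand directly.
- **Plate at the end:** it hangs level by the second hole, past the red band, at about x = -47 mm on the stand. Six successive pictures showed no motion.
- **Bystanders:** the two weights, the jar and both chip stacks had not moved (under 0.1 pixel in the top view).
- **Check that disagreed:** the same top-view check on the scoop gave a shift of about 9 pixels. The arm or its shadow may have been covering that spot. In the scene camera the scoop matched its starting place exactly, though only fairly strongly (0.67), and nothing I moved came near it.

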